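Pin the torque arm and take a dipstick reading on a gear unit

TASK

Pin the gear unit's torque arm first: take the headed clevis pin with the ridged knob from the wooden kit block and push it down through the fork and lug holes until its flange sits on the fork, and leave it there. Then check the oil: take the dipstick from the drip tray by its black grip, slide it down the angled guide tube until its collar stops on the mouth, draw it out again, and finish still holding it, the rod level and its tip over the drip tray, a good 20 cm above the bench, clear of everything. Leave the loose tools and parts around where they are.

Things in the scene. Friction and masses are not known exactly. Their poses are not given: they have to be found in the camera images.
- test_stand: Dark steel base plate fixed to the bench, about 180 mm (x) by 270 mm (y), 12 mm thick, with a pedestal and vertical shaft that carry the gear unit, and the anchor fork. Origin on the bench on the shaft's axis; z up; y towards the fork; x the way the dipstick tube's mouth faces (within about 15 degrees of straight away from the robot).
- gear_unit: Grey cast worm gearbox on the stand's vertical shaft, same origin and axes as the stand. Housing 124 x 120 x 98 mm around that axis, 47 to 145 mm above the bench; highest point (shaft end) 162 mm. Bare input shaft at -y out to y = -110 mm. Carries the guide tube and the steel torque arm with its lug. Until pinned it can swing up to 5 degrees, stiffly (1.5 N m); it starts with the holes aligned.
- fork_hole (a point): Centre of the 14 mm vertical hole in the anchor fork's top face, 94 mm above the bench, at (60, 145) mm in the stand's x, y. Stack below: fork plate 10 mm, gap 2, torque-arm lug 14, gap 2, fork plate 10, all with 14 mm holes; then 44 mm free. The top plate is 36 mm (x) by 46 mm (y), on a post at its +y side no higher than it.
- lug_hole (a point): Centre of the 14 mm hole in the top face of the torque arm's lug, which lies between the two fork plates, 12 mm below the fork's top.
- clevis_pin: Loose steel headed pin, 0.11 kg (varies), 90 mm long, upright, head up, in one of the kit block's three holes (which one varies), foot 10 mm above the bench. Origin at its foot, z up its axis. Shank 12 mm diameter, tapering to 8 mm over the lowest 7 mm; flange 26 mm diameter at 58 to 63 mm; knob 18 mm diameter with three dark ridges at 63 to 90 mm.
- pin_seat (a point): Centre of the underside of the pin's flange, 58 mm above its foot. Seated, it lies at the fork hole.
- pin_knob (a point): Point on the pin's axis 80 mm above its foot, inside the knob: where to grip it.
- kit_block: Fixed wooden block 165 x 50 x 40 mm, origin at the centre of its underside, its long side along its x. Three holes 13.6 mm wide and 30 mm deep, 55 mm apart in a row along x (at -55, 0, 55 mm).
- dipstick: Loose, 0.11 kg (varies). Origin on its axis at the collar's front face; x runs to the tip. Steel rod 7 mm diameter, x = 0 to 105 mm, last 4 mm tapered; collar 30 mm diameter, x = -6 to 0; neck 10 mm; black grip x = -16 to -86, 14 mm wide (y), 20 mm high (z); end plate 22 x 26 mm to x = -90. Starts level in the tray's notches (at x = -80 and 92), axis 55 mm above the bench, tip towards the robot.
- dip_collar (a point): Centre of the collar's front face (the dipstick's origin).
- dip_tip (a point): Tip of the dipstick, 105 mm ahead of the collar's front face.
- dip_grip (a point): Middle of the black grip, 51 mm behind the collar's front face.
- tube_mouth (a point): Mouth of the steel guide tube on the gear unit, sloping up away from the robot, 30 degrees above level. Centre of the mouth, 153 mm above the bench; z out along the bore (the rod goes in along -z). Bore 12 mm, flaring to 20 mm over the last 12; rim 26 mm outside, where the collar stops, its front face at this point. Some 60 mm of tube stands clear of the housing; the whole rod goes in.
- drip_tray: Fixed shallow steel tray 176 mm (x) by 140 mm (y), floor 4 mm, walls 30 mm high; in the middle of each end wall a 52 mm wide part stands 60 mm high, notched for the dipstick. Origin at the centre of its underside; x runs from the dipstick's tip end to its grip end.
- hex_bolt: Bystander: loose M12 hex bolt, 56 mm long, standing head up in the kit block. Origin at its foot.
- dowel: Bystander: loose plain headless steel dowel 12 mm diameter, 62 mm long, standing in the kit block. Origin at its foot.
- wrench: Bystander: loose wrench about 190 mm long lying on the bench in front of the gear unit.
- screwdriver: Bystander: loose screwdriver with a grey handle, about 200 mm long, lying on the bench beyond the drip tray.
- grease_jar: Bystander: loose white jar, 64 mm diameter, 75 mm high.
- tape_roll: Bystander: loose brown tape roll, 90 mm diameter, 24 mm high, lying flat.
- carton: Bystander: loose closed cardboard carton 130 x 100 x 70 mm.
There are look-alikes about, which are no part of the job. What is shaped like the clevis_pin but green or pink is not meant.

How it is judged:
By the outcome, as a careful person would: the job done as asked, in the order asked, and still so for the second after the job is handed in, while the arm keeps its last pose, push and grip.
It also fails if it takes over 64 s, if anything falls off the work surface, if the arm or the gripper's body presses on something with over 40 N, if the wrist force passes 120 N, or if a joint passes its speed limit or range.

ROBOT

A 6-joint arm with a two-finger parallel gripper is mounted at the origin on the work surface. World frame = base frame: x ahead of the robot, y to its left, z up, the work surface at z = 0. Lengths are in mm, angles in rad, forces in N, time in s.
With the tool pointing down it reaches from about 275 to 1000 mm from the base axis. Payload 8.4 kg.
Tool frame: the origin (TCP) lies midway between the tips of the shut fingers; the grasp point (between the pads) lies grip_depth behind it (grip_depth is the distance from the TCP to the grasp point, in mm); z points along the fingers, y is the line along which they close (so a half turn about z gives the same grasp; the last joint's range is limited). The gripper opens to 85 mm and grips with 20 to 120 N. Pads are 22 mm wide; open, the fingers measure 114 mm over their backs; the gripper's body (76 mm by 85 mm) begins 54 mm behind the grasp point. The pads swing forward as they close: fully open they stand 13 mm farther back than shut.
Start: joints at [-0.002, 0.353, 1.633, -0, 1.155, -0.002], TCP at [625.002, -0, 231.281] pointing down, gripper open.
Joint ranges: [-2.63, 2.63], [-0.92, 2.1], [0.06, 2.66], [-1.3, 4.44], [0, 2.69], [-3.02, 3.02]. Speed limits (rad/s): [2.22, 2.22, 2.79, 3.14, 3.14, 3.14].

INTERFACE

Orientations are given as [roll, pitch, yaw] about the fixed x, y, z axes, in that order (R = Rz(yaw) Ry(pitch) Rx(roll)).
In Python, from rig import * gives the robot as it stands.
- The arm moves only by the shell command python3 -m creep 'ROWS' [FORCE]. ROWS is JSON, a list of rows, each an object of numbers: "x", "y", "z": the shift along the tool's x, y, z in mm; "rx", "ry", "rz": the turn, a rotation vector about the tool's x, y, z in rad; "hand": the finger opening in mm, from 0 to 85.4. A call has 1 to 20 rows; each row shifts and turns the commanded pose from where the row before left it, along the tool's axes as they then stand; what a row does not reach is not made up. A row lasts 1/8 s, in which the tool goes at most 62.5 mm and 10.7 degrees, less where a joint would pass 70% of its speed; a pose out of reach is approached as far as the arm can. A call with a gripper value outside its range is refused whole. The fingers move at their own pace and stop on an object; FORCE is the grip in N (left out, the last holds). Time passes only in rows, so rows that do not move let the fingers close. It gives the time, the measured TCP pose, the force, the opening and the grip force at its end, in the units of the state.
- sense(): the state, without advancing time (a new reading comes with each control period).
- grab_frame(name): name is "scene" or "side" or "wrist"; returns the picture (400x640x3 uint8, red, green, blue); there is no depth.
- get_calibration(name): a dict with "K" (3x3 intrinsics, pixels), "R" (3x3) and "t" (3): a world point X has camera coordinates R X + t. Camera axes: x right, y down, z forward; pixel columns grow to the right and rows downward; lengths in mm; the calibration is good to about 2 mm. A picture is of the moment at which its call begins: read the wrist's pose just before it. get_calibration takes no time and is no camera call; for the wrist camera it gives the pose at the moment of the call.
- sign_off(): hands the job in; it is judged then, once.
The state is a dict: "clock": time; "qpos": joint angles; "qvel": joint speeds; "joint_efforts": joint torques, N m; "eef_pos": TCP position; "tcp_rot": TCP orientation; "contact_force": force on the tool from outside, world axes, zero at the start; "wrist_torque": the same for the moment, N m; "opening": opening from 0.0 (shut) to 1.0 (fully open); "grasp_force": force on a finger pad.
Only numpy, scipy, OpenCV 4.12 (cv2) and the standard library are available. Lean on these libraries where they do the work, as an engineer would, in place of code of your own. Each camera call takes 0.05 s, during which the arm holds its last target. There are 200 camera calls.

## Working session

There is one attempt and no reset: what is moved stays moved. The work goes in short steps, Python scripts to look and compute and a shell command to move; the robot and the scene stay as the last step left them, time stands still between calls to the robot, and variables do not carry over. Pictures are saved under pics/ and viewed, at most 10 in all, crops included, and the job is handed in when it is done.

```bash
ls; mkdir -p pics
python3 - <<'E'
from rig import *
import cv2,numpy as np
print(sense())
for n in ("scene","side","wrist"):
    c=get_calibration(n); im=grab_frame(n); np.save(f"pics/{n}0.npy",im)
    cv2.imwrite(f"pics/{n}0.png",im[:,:,::-1]); print(n,np.round(c["K"],1).tolist(),np.round(c["R"],3).tolist(),np.round(c["t"],1).tolist())
E
```

```text
pics
{'clock': 0.0, 'qpos': array([-2.38935752e-03,  3.53646859e-01,  1.63412995e+00,  4.23948867e-05,
        1.15520070e+00, -2.42374981e-03]), 'qvel': array([-0.00023957, -0.00178597, -0.00070725, -0.00242088,  0.00083053,
        0.00019575]), 'joint_efforts': array([-2.03471049e-03, -6.05236173e+01, -3.42063046e+01, -2.62302356e-04,
        9.48130677e-03,  3.61521288e-06]), 'eef_pos': array([6.24526180e+02, 2.10771424e-02, 2.30564277e+02]), 'tcp_rot': array([-3.14020789e+00, -4.21187569e-05,  1.57081355e+00]), 'contact_force': array([ 0.26542393,  0.02413554, -0.51599394]), 'wrist_torque': array([-0.0124862 , -0.00752796, -0.0168202 ]), 'grasp_force': 0.0, 'opening': 0.9999252960822442}
scene [[474.6, 0.0, 314.8], [0.0, 474.6, 198.7], [0.0, 0.0, 1.0]] [[-0.404, 0.915, -0.01], [0.552, 0.235, -0.8], [-0.729, -0.328, -0.6]] [205.8, -194.6, 1882.5]
side [[429.3, 0.0, 317.4], [0.0, 429.3, 197.4], [0.0, 0.0, 1.0]] [[-0.989, -0.15, -0.005], [-0.085, 0.589, -0.804], [0.123, -0.795, -0.595]] [568.8, 127.9, 1125.0]
wrist [[301.7, 0.0, 321.4], [0.0, 301.7, 201.3], [0.0, 0.0, 1.0]] [[1.0, 0.001, -0.001], [0.002, -0.961, 0.276], [-0.001, -0.276, -0.961]] [-624.5, -34.9, 378.1]
```

View pics/scene0.png

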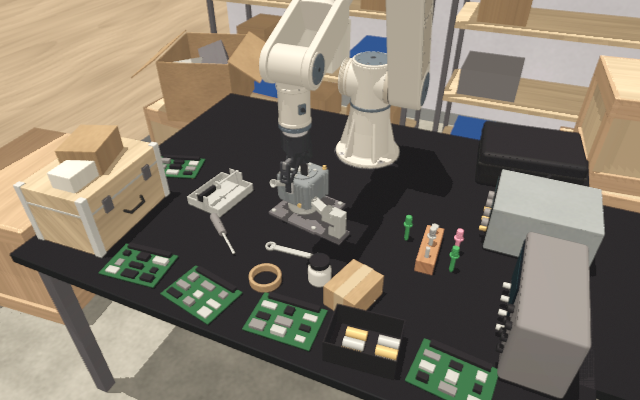

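View pics/side0.png

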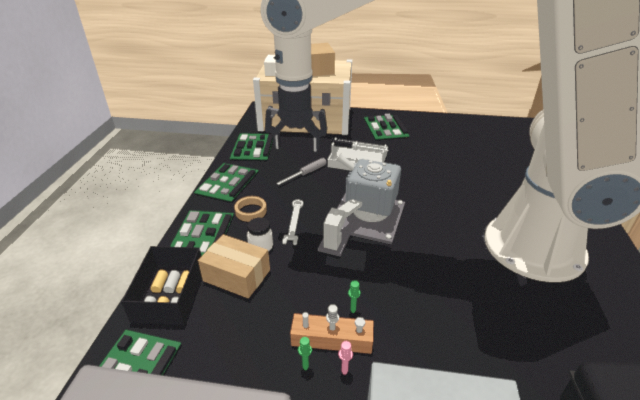

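View pics/wrist0.png

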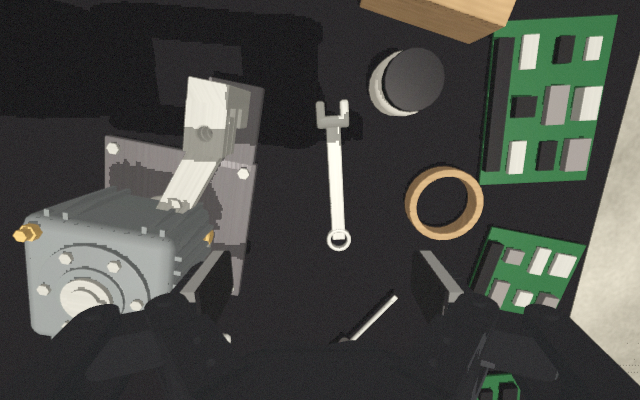

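```bash
cat > h.py <<'E'
from rig import *
import cv2,numpy as np
from scipy.spatial.transform import Rotation as Ro
def ray(c,p):
    v=np.linalg.solve(c["K"],[p[0],p[1],1.]); R=np.array(c["R"]);t=np.array(c["t"])
    d=R.T@v; return -R.T@t,d/np.linalg.norm(d)
def plane(c,p,z):
    o,d=ray(c,p); return o+d*(z-o[2])/d[2]
def tri(*cps):
    A=np.zeros((3,3));b=np.zeros(3);rs=[ray(c,p) for c,p in cps]
    for o,d in rs:
        M=np.eye(3)-np.outer(d,d);A+=M;b+=M@o
    X=np.linalg.solve(A,b); return X,max(np.linalg.norm(np.cross(X-o,d)) for o,d in rs)
def proj(c,X):
    q=np.array(c["R"])@X+c["t"]; q=np.array(c["K"])@q; return q[:2]/q[2]
def snap(n,name):
    c=get_calibration(n);im=grab_frame(n);cv2.imwrite(f"pics/{name}.png",im[:,:,::-1])
    np.save(f"pics/{name}.npy",{"c":c,"im":im},allow_pickle=True);return c,im
def load(name):
    d=np.load(f"pics/{name}.npy",allow_pickle=True).item();return d["c"],d["im"]
def tool(X):
    s=sense();R=Ro.from_euler("xyz",s["tcp_rot"]).as_matrix();return R.T@(np.array(X)-s["eef_pos"])
E
python3 - <<'E'
from h import *
np.set_printoptions(precision=1,suppress=True)
S=get_calibration("scene");D=get_calibration("side");W=get_calibration("wrist")
print("pin top",tri((S,(434,228)),(D,(333,309))))
print("tray ctr",plane(S,(220,192),20),plane(D,(357,157),20))
print("shaft",tri((S,(301,165)),(D,(376,165))), plane(D,(376,167),155))
print("fork hole w",plane(W,(205,133),94))
a=cv2.imread("pics/scene0.png");b=cv2.imread("pics/side0.png")
c=np.vstack([cv2.resize(np.hstack([a[130:240,180:340],a[200:310,380:540]]),None,fx=2.5,fy=2.5,interpolation=3),cv2.resize(np.hstack([b[130:240,270:430],b[270:380,260:420]]),None,fx=2.5,fy=2.5,interpolation=3)])
cv2.imwrite("pics/c1.png",c)
E
```

```text
pin top (array([490. , 361.3,  98.8]), np.float64(1.430211151195602))
tray ctr [ 494.  -362.3   20. ] [ 492.9 -351.3   20. ]
shaft (array([428.5, -81.7, 161.7]), np.float64(0.00927538432178235)) [428.1 -82.4 155. ]
fork hole w [519.7  55.7  94. ]
```

View pics/c1.png

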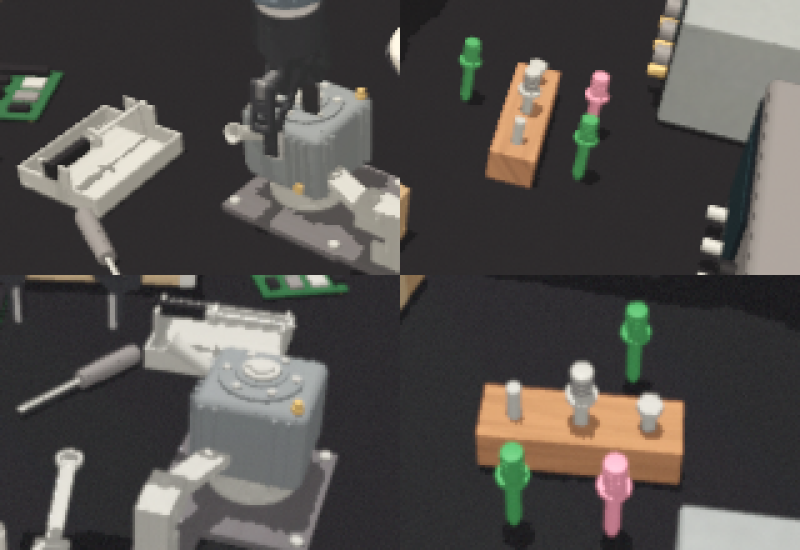

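```bash
python3 -c "
import rig;print([k for k in dir(rig) if k[0]!='_'],getattr(rig,'grip_depth',None))"
python3 -m creep '[{"y":-52,"z":-20},{"y":-52},{}]'; python3 -c "
from h import *
snap('wrist','wA')"
python3 -m creep '[{"x":55,"y":-6,"hand":50},{"x":55,"y":-6},{"x":55,"y":-6},{"x":55,"y":-6},{"x":55,"y":-6},{}]'
python3 - <<'E'
from h import *
snap('wrist','wB')
a=cv2.imread("pics/wA.png");b=cv2.imread("pics/wB.png");print(sense()['eef_pos'])
cv2.imwrite("pics/c2.png",cv2.resize(np.hstack([a,b])[:,:],(800,250)))
np.set_printoptions(precision=1,suppress=True)
for n in 'AB':
    c,_=load('w'+n)
    print(n,proj(c,[490,361,100]),proj(c,[520,56,94]))
E
```

```text
['MotionError', 'get_calibration', 'grab_frame', 'grip_depth', 'sense', 'sign_off'] 18.700000000000003
[6.24797700e+02 1.24011460e-02 2.30954775e+02]
A [  98.8 -384.5] [205.3 132.6]
B [  98.8 -384.3] [205.2 132.6]schema error: expected keys x, y, z, rx, ry, rz, hand
schema error: expected keys x, y, z, rx, ry, rz, hand
```

```bash
python3 -m creep '[{"x":0,"y":-52,"z":-20,"rx":0,"ry":0,"rz":0,"hand":85},{"x":0,"y":-52,"z":0,"rx":0,"ry":0,"rz":0,"hand":85},{"x":0,"y":0,"z":0,"rx":0,"ry":0,"rz":0,"hand":85}]'; python3 -c "
from h import *
snap('wrist','wA')"
python3 -m creep '[{"x":55,"y":-6,"z":0,"rx":0,"ry":0,"rz":0,"hand":50},{"x":55,"y":-6,"z":0,"rx":0,"ry":0,"rz":0,"hand":50},{"x":55,"y":-6,"z":0,"rx":0,"ry":0,"rz":0,"hand":50},{"x":55,"y":-6,"z":0,"rx":0,"ry":0,"rz":0,"hand":50},{"x":55,"y":-6,"z":0,"rx":0,"ry":0,"rz":0,"hand":50},{"x":0,"y":0,"z":0,"rx":0,"ry":0,"rz":0,"hand":50}]'
python3 - <<'E'
from h import *
snap('wrist','wB')
a=cv2.imread("pics/wA.png");b=cv2.imread("pics/wB.png");print(sense()['eef_pos'])
cv2.imwrite("pics/c2.png",np.vstack([cv2.resize(x,(800,500))[:300] for x in (a,b)]))
np.set_printoptions(precision=1,suppress=True)
for n in 'AB':
    c,_=load('w'+n)
    print(n,proj(c,np.array([490,361,100])),proj(c,np.array([520,56,94])))
E
```

```text
clock: 0.62
eef_pos: [517.6, 0.0, 251.2]
tcp_rot: [-3.14, 0.0, 1.571]
contact_force: [0.8, 0.2, -0.1]
opening: 0.993
grasp_force: 0.0
clock: 1.42
eef_pos: [491.5, 279.0, 251.1]
tcp_rot: [3.141, -0.001, 1.575]
contact_force: [0.2, -0.6, -0.3]
opening: 0.588
grasp_force: 0.0
[491.50214703 277.00269399 250.9358961 ]
A [ 280.8 -335.7] [324.  131.6]
B [319.8 103.2] [343.5 366. ]
```

View pics/c2.png

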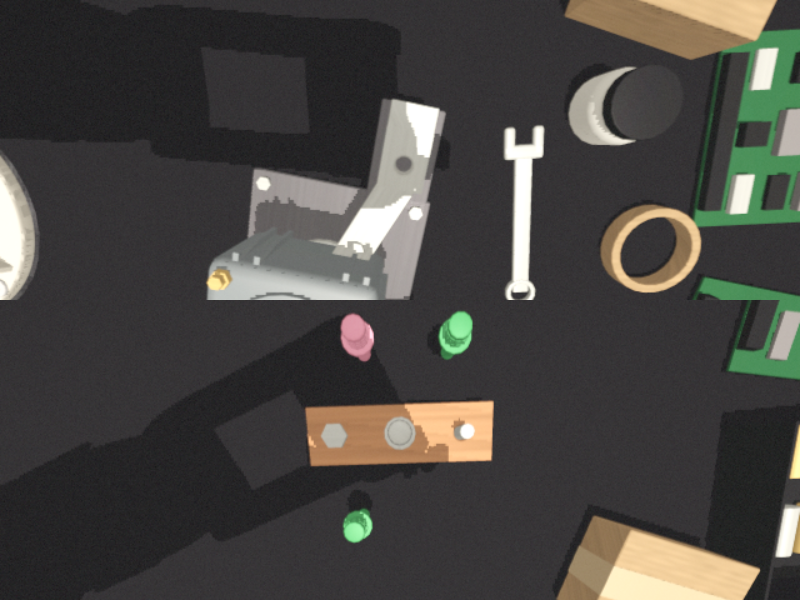

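```bash
python3 -m creep '[{"x":30,"y":0,"z":30,"rx":0,"ry":0,"rz":0,"hand":50},{"x":0,"y":0,"z":0,"rx":0,"ry":0,"rz":0,"hand":50},{"x":0,"y":0,"z":0,"rx":0,"ry":0,"rz":0,"hand":50}]'
python3 - <<'E'
from h import *
snap('wrist','wC')
np.set_printoptions(precision=1,suppress=True)
cs=[]
for n in 'BC':
    c,im=load('w'+n); g=cv2.cvtColor(im,cv2.COLOR_RGB2HSV)
    p=proj(c,np.array([490,361,100])); x,y=p.astype(int); 
    cr=im[max(0,y-30):y+30,x-30:x+30]; cv2.imwrite(f"pics/p{n}.png",cv2.resize(cr[:,:,::-1],(400,400),interpolation=0))
    h=cv2.HoughCircles(cv2.cvtColor(cr,cv2.COLOR_RGB2GRAY),cv2.HOUGH_GRADIENT_ALT,1.,3,param1=100,param2=0.5,minRadius=5,maxRadius=25)
    print(n,p,h-[30-x,30-min(y,30)+30-y,0] if h is not None and 0 else (h,x-30,max(0,y-30)))
cv2.imwrite("pics/pBC.png",np.hstack([cv2.imread(f"pics/p{n}.png") for n in 'BC']))
c,im=load('wA');g=cv2.cvtColor(im,cv2.COLOR_RGB2GRAY)[115:148,305:342]
m=(g<75).astype('uint8');k,l,st,ce=cv2.connectedComponentsWithStats(m)
for i in range(1,k):
    if st[i,4]>20: print(st[i],ce[i]+[305,115],plane(c,ce[i]+[305,115],94))
E
```

```text
clock: 1.85
eef_pos: [491.6, 304.0, 221.5]
tcp_rot: [-3.142, 0.001, 1.57]
contact_force: [-0.5, 0.2, 0.5]
opening: 0.585
grasp_force: 0.0
B [319.8 103.2] (array([[[31. , 33. , 13.9],
        [17. , 38. , 19.1],
        [18. , 30. , 21.7],
        [20. , 25. , 19.7],
        [ 9. , 16. , 11. ]]], dtype=float32), np.int64(289), np.int64(73))
C [319.3 132.6] (array([[[30. , 31. , 14.2],
        [41. , 34. , 20.7]]], dtype=float32), np.int64(289), np.int64(102))
```

View pics/pBC.png

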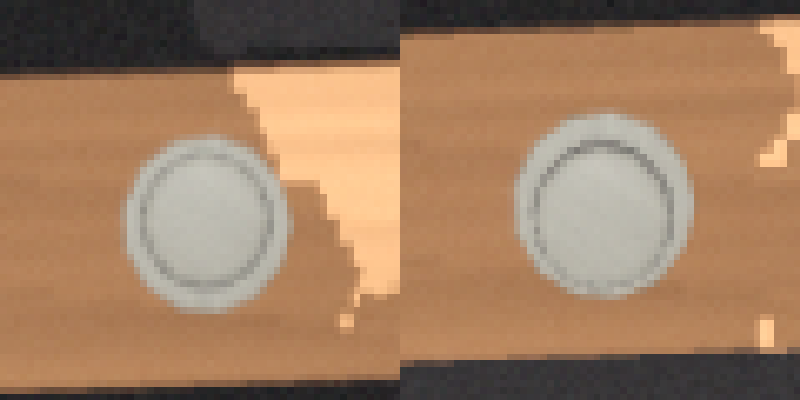

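Run:
```python
from h import *
np.set_printoptions(precision=1,suppress=True)
B,_=load('wB');C,_=load('wC')
b=(319.4,105.4);c=(319.2,133.9) # half-pixel corrected
print(tri((B,b),(C,c)),plane(B,b,100),plane(C,c,100))
print('flange',plane(B,(319.4,106),73),plane(C,(319,132.3),73))
X=plane(C,c,100);print(tool([X[0],X[1],90]))
c,im=load('wA');g=cv2.cvtColor(im,cv2.COLOR_RGB2GRAY)[118:144,308:340];print(g[::2,::2])
print(sense()['eef_pos'],sense()['tcp_rot'])
```

```text
(array([489.7, 359.4,  91.1]), np.float64(0.15562061245988854)) [489.6 359.1 100. ] [489.9 359.9 100. ]
flange [489.5 359.3  73. ] [489.6 359.7  73. ]
[ 55.8  -2.  131.9]
[[182 182 179 180 182 181 183 177 179 183 182 180 180 255 255 255]
 [181 182 179 179 181 180 180 177 180 184 181 182 180 255 255 255]
 [181 179 176 181 181 181 180 179 179 182 183 179 181 252 255 255]
 [180 179 177 180 181 178 168 160 161 177 183 179 182 182 180 190]
 [180 178 179 181 175 148 104 101 100 123 165 180 183 182 181 181]
 [181 178 178 179 155  99  98  98 101 101 121 171 182 184 180 181]
 [181 178 179 177 136  98  99 101 101 102 104 162 180 180 180 182]
 [179 177 179 172 140 102  97  99  98  99 109 161 181 180 181 181]
 [177 177 179 175 155 112 100 100 101  99 135 162 182 179 180 180]
 [176 179 179 177 165 155 117 109 110 141 154 173 182 180 182 178]
 [177 178 180 178 177 162 154 156 155 158 171 182 181 179 181 179]
 [176 179 178 176 179 176 172 172 174 175 180 180 179 181 180 178]
 [177 179 179 180 178 177 177 179 181 179 179 181 179 180 180 177]]
[491.8 304.1 221.9] [3.1 0.  1.6]
```

```bash
python3 -m creep '[{"x":55.5,"y":-2,"z":0,"rx":0,"ry":0,"rz":0,"hand":50},{"x":0,"y":0,"z":40,"rx":0,"ry":0,"rz":0,"hand":50},{"x":0,"y":0,"z":40,"rx":0,"ry":0,"rz":0,"hand":50},{"x":0,"y":0,"z":0,"rx":0,"ry":0,"rz":0,"hand":50},{"x":0,"y":0,"z":0,"rx":0,"ry":0,"rz":0,"hand":50}]'; python3 -c "
from h import *
print(tool([489.7,359.5,75.5]))"
```

```text
clock: 2.52
eef_pos: [490.2, 360.5, 143.2]
tcp_rot: [3.14, -0.001, 1.57]
contact_force: [0.8, 0.0, 0.9]
opening: 0.587
grasp_force: 0.0
[-1.10737254 -0.61328952 67.6674566 ]
```

```bash
python3 -m creep '[{"x":-0.8,"y":-0.5,"z":34,"rx":0,"ry":0,"rz":0,"hand":50},{"x":0,"y":0,"z":33,"rx":0,"ry":0,"rz":0,"hand":50},{"x":0,"y":0,"z":0,"rx":0,"ry":0,"rz":0,"hand":50},{"x":0,"y":0,"z":0,"rx":0,"ry":0,"rz":0,"hand":10},{"x":0,"y":0,"z":0,"rx":0,"ry":0,"rz":0,"hand":10},{"x":0,"y":0,"z":0,"rx":0,"ry":0,"rz":0,"hand":10},{"x":0,"y":0,"z":0,"rx":0,"ry":0,"rz":0,"hand":10},{"x":0,"y":0,"z":0,"rx":0,"ry":0,"rz":0,"hand":10}]' 70
```

```text
clock: 3.52
eef_pos: [489.8, 360.6, 76.6]
tcp_rot: [3.139, -0.002, 1.571]
contact_force: [-0.2, -0.5, 7.4]
opening: 0.181
grasp_force: 68.1
```

```bash
python3 -m creep '[{"x":0,"y":0,"z":-30,"rx":0,"ry":0,"rz":0,"hand":10},{"x":0,"y":0,"z":-40,"rx":0,"ry":0,"rz":0,"hand":10},{"x":0,"y":0,"z":-45,"rx":0,"ry":0,"rz":0,"hand":10},{"x":0,"y":0,"z":0,"rx":0,"ry":0,"rz":0,"hand":10},{"x":0,"y":0,"z":0,"rx":0,"ry":0,"rz":0,"hand":10}]'
python3 - <<'E'
from h import *
np.set_printoptions(precision=1,suppress=True)
A,ia=load('wA')
i0=np.load("pics/wrist0.npy")
R=np.array([[1.0,0.001,-0.001],[0.002,-0.961,0.276],[-0.001,-0.276,-0.961]])
W={"K":A["K"],"R":np.linalg.svd(R)[0]@np.linalg.svd(R)[2],"t":[-624.5,-34.9,378.1]}
out=[]
for c,im,p in((A,ia,(323,131)),(W,i0,(205,133))):
    x,y=p;g=cv2.cvtColor(im,cv2.COLOR_RGB2GRAY)[y-12:y+13,x-12:x+13]
    for th in(130,170):
        k,l,st,ce=cv2.connectedComponentsWithStats((g<th).astype('uint8'));i=l[12,12];q=ce[i]+[x-12,y-12]
        print(th,st[i],q,plane(c,q,94))
        if th==130: out.append((c,q))
print(tri(*out))
snap('wrist','wD');snap('side','sD');snap('scene','cD')
E
```

```text
clock: 4.15
eef_pos: [488.4, 359.6, 189.7]
tcp_rot: [3.141, -0.0, 1.571]
contact_force: [-1.1, -0.2, -2.0]
opening: 0.182
grasp_force: 69.1
130 [  6   6  12  12 116] [322.5 130.7] [518.6  56.8  94. ]
170 [  4   5  16  16 210] [322.5 131.6] [518.5  55.9  94. ]
130 [ 9  6  6 11 35] [204.7 131.2] [519.5  57.2  94. ]
170 [  0   5  25  20 449] [204.9 136.5] [519.3  52.6  94. ]
(array([518.6,  56.9,  91.5]), np.float64(0.19462912532055038))
```

```bash
python3 -m creep '[{"x":-50,"y":5,"z":0,"rx":0,"ry":0,"rz":0,"hand":10},{"x":-50,"y":5,"z":0,"rx":0,"ry":0,"rz":0,"hand":10},{"x":-50,"y":5,"z":0,"rx":0,"ry":0,"rz":0,"hand":10},{"x":-50,"y":5,"z":0,"rx":0,"ry":0,"rz":0,"hand":10},{"x":-50,"y":5,"z":0,"rx":0,"ry":0,"rz":0,"hand":10},{"x":-50,"y":4,"z":0,"rx":0,"ry":0,"rz":0,"hand":10},{"x":-3,"y":0,"z":10,"rx":0,"ry":0,"rz":0,"hand":10},{"x":0,"y":0,"z":0,"rx":0,"ry":0,"rz":0,"hand":10},{"x":0,"y":0,"z":0,"rx":0,"ry":0,"rz":0,"hand":10},{"x":0,"y":0,"z":0,"rx":0,"ry":0,"rz":0,"hand":10}]'
python3 - <<'E'
from h import *
np.set_printoptions(precision=1,suppress=True)
P=[]
for i in range(3):
    s=sense();P.append(s['eef_pos']);snap(('wrist','side','scene')[i],'E'+'wsc'[i])
print(np.array(P),np.std(P,0)); p=np.mean(P,0);print(tool([518.7,56.5,102.6]))
cr=[]
for n in 'wsc':
    c,im=load('E'+n);q=proj(c,np.array([518.6,55.7,94]));print(n,q)
    r=75 if n=='w' else 25
    x,y=q.astype(int);a=im[y-r:y+r,x-r:x+r,::-1];cr.append(cv2.resize(a,(266,266),interpolation=0) )
cv2.imwrite("pics/E.png",np.hstack(cr))
E
```

```text
clock: 5.55
eef_pos: [517.5, 57.7, 179.3]
tcp_rot: [3.142, -0.0, 1.572]
contact_force: [0.1, 0.0, -1.1]
opening: 0.184
grasp_force: 69.0
[[517.5  57.7 179.3]
 [517.6  57.6 179.4]
 [517.6  57.5 179.4]] [0.  0.1 0. ]
[-0.9  1.1 76.8]
w [322.4 211.7]
s [336.  213.6]
c [330.2 208.6]
```

View pics/E.png

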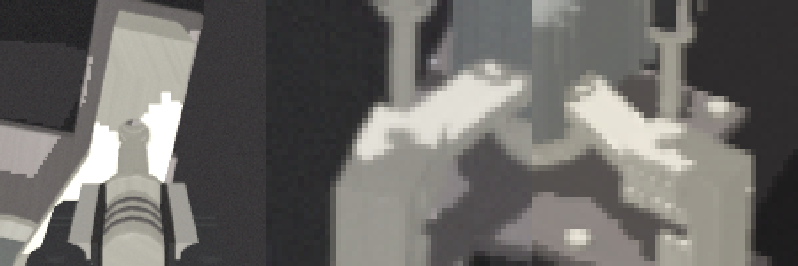

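```bash
python3 -m creep '[{"x":-0.9,"y":1,"z":0,"rx":0,"ry":0,"rz":0,"hand":10},{"x":0,"y":0,"z":14,"rx":0,"ry":0,"rz":0,"hand":10},{"x":0,"y":0,"z":5,"rx":0,"ry":0,"rz":0,"hand":10},{"x":0,"y":0,"z":4,"rx":0,"ry":0,"rz":0,"hand":10},{"x":0,"y":0,"z":3,"rx":0,"ry":0,"rz":0,"hand":10},{"x":0,"y":0,"z":0,"rx":0,"ry":0,"rz":0,"hand":10}]'
python3 - <<'E'
from h import *
cr=[]
for n in ('wrist','side'):
    c,im=snap(n,'F'+n);x,y=proj(c,np.array([518.6,55.7,94])).astype(int)
    r=60 if n=='wrist' else 30
    cr.append(cv2.resize(im[y-r:y+r,x-r:x+r,::-1],(400,400),interpolation=0))
cv2.imwrite("pics/F.png",np.hstack(cr));print(sense()['eef_pos'],sense()['contact_force'],sense()['wrist_torque'])
E
```

```text
clock: 6.45
eef_pos: [518.4, 55.8, 153.1]
tcp_rot: [-3.141, 0.0, 1.571]
contact_force: [-0.2, 0.1, -1.2]
opening: 0.179
grasp_force: 69.1
[518.60917223  55.81348529 153.4147012 ] [-0.28578048 -0.02850625  0.34437383] [-0.00362121  0.01363745  0.04365892]
```

```bash
python3 -m creep '[{"x":0,"y":0,"z":4,"rx":0,"ry":0,"rz":0,"hand":10},{"x":0,"y":0,"z":4,"rx":0,"ry":0,"rz":0,"hand":10},{"x":0,"y":0,"z":4,"rx":0,"ry":0,"rz":0,"hand":10},{"x":0,"y":0,"z":0,"rx":0,"ry":0,"rz":0,"hand":10}]'
python3 -m creep '[{"x":0,"y":0,"z":4,"rx":0,"ry":0,"rz":0,"hand":10},{"x":0,"y":0,"z":4,"rx":0,"ry":0,"rz":0,"hand":10},{"x":0,"y":0,"z":0,"rx":0,"ry":0,"rz":0,"hand":10}]'
```

```text
clock: 7.05
eef_pos: [518.2, 55.8, 140.8]
tcp_rot: [-3.141, 0.0, 1.571]
contact_force: [-0.7, 0.4, -1.4]
opening: 0.184
grasp_force: 69.1
clock: 7.42
eef_pos: [518.2, 55.8, 132.9]
tcp_rot: [-3.141, 0.0, 1.571]
contact_force: [0.4, -0.7, -1.0]
opening: 0.186
grasp_force: 69.1
```

```bash
python3 -m creep '[{"x":0,"y":0,"z":5,"rx":0,"ry":0,"rz":0,"hand":10},{"x":0,"y":0,"z":5,"rx":0,"ry":0,"rz":0,"hand":10},{"x":0,"y":0,"z":5,"rx":0,"ry":0,"rz":0,"hand":10},{"x":0,"y":0,"z":0,"rx":0,"ry":0,"rz":0,"hand":10}]'
python3 -m creep '[{"x":0,"y":0,"z":5,"rx":0,"ry":0,"rz":0,"hand":10},{"x":0,"y":0,"z":5,"rx":0,"ry":0,"rz":0,"hand":10},{"x":0,"y":0,"z":2.5,"rx":0,"ry":0,"rz":0,"hand":10},{"x":0,"y":0,"z":0,"rx":0,"ry":0,"rz":0,"hand":10}]'
```

```text
clock: 7.92
eef_pos: [518.1, 55.8, 117.7]
tcp_rot: [-3.141, 0.0, 1.571]
contact_force: [0.3, 0.8, -0.4]
opening: 0.179
grasp_force: 69.1
clock: 8.43
eef_pos: [518.3, 55.8, 105.5]
tcp_rot: [-3.141, 0.0, 1.571]
contact_force: [0.3, -0.7, -1.1]
opening: 0.185
grasp_force: 69.1
```

```bash
python3 -m creep '[{"x":0,"y":0,"z":1.5,"rx":0,"ry":0,"rz":0,"hand":10},{"x":0,"y":0,"z":0.8,"rx":0,"ry":0,"rz":0,"hand":10},{"x":0,"y":0,"z":0,"rx":0,"ry":0,"rz":0,"hand":10}]'
python3 -m creep '[{"x":0,"y":0,"z":0.7,"rx":0,"ry":0,"rz":0,"hand":10},{"x":0,"y":0,"z":0,"rx":0,"ry":0,"rz":0,"hand":10}]'
python3 -m creep '[{"x":0,"y":0,"z":0.7,"rx":0,"ry":0,"rz":0,"hand":10},{"x":0,"y":0,"z":0,"rx":0,"ry":0,"rz":0,"hand":10}]'
```

```text
clock: 8.8
eef_pos: [518.5, 55.8, 103.5]
tcp_rot: [3.142, -0.0, 1.571]
contact_force: [-0.7, -0.4, -1.1]
opening: 0.184
grasp_force: 69.1
clock: 9.05
eef_pos: [518.5, 55.8, 102.8]
tcp_rot: [3.142, -0.0, 1.571]
contact_force: [-0.3, 0.6, -0.4]
opening: 0.186
grasp_force: 69.1
clock: 9.3
eef_pos: [518.6, 55.8, 102.7]
tcp_rot: [3.141, 0.0, 1.571]
contact_force: [-3.4, -0.3, 7.6]
opening: 0.183
grasp_force: 70.2
```

```bash
python3 -m creep '[{"x":0,"y":0,"z":0,"rx":0,"ry":0,"rz":0,"hand":40},{"x":0,"y":0,"z":0,"rx":0,"ry":0,"rz":0,"hand":40},{"x":0,"y":0,"z":0,"rx":0,"ry":0,"rz":0,"hand":40},{"x":0,"y":0,"z":-20,"rx":0,"ry":0,"rz":0,"hand":40},{"x":0,"y":0,"z":-25,"rx":0,"ry":0,"rz":0,"hand":40},{"x":0,"y":0,"z":-20,"rx":0,"ry":0,"rz":-0.175,"hand":40},{"x":0,"y":0,"z":-20,"rx":0,"ry":0,"rz":-0.175,"hand":40},{"x":0,"y":0,"z":-20,"rx":0,"ry":0,"rz":-0.175,"hand":40},{"x":0,"y":0,"z":-20,"rx":0,"ry":0,"rz":-0.175,"hand":40},{"x":0,"y":0,"z":-20,"rx":0,"ry":0,"rz":-0.175,"hand":40},{"x":0,"y":0,"z":-20,"rx":0,"ry":0,"rz":-0.175,"hand":40},{"x":0,"y":0,"z":-20,"rx":0,"ry":0,"rz":-0.175,"hand":40},{"x":0,"y":0,"z":-20,"rx":0,"ry":0,"rz":-0.175,"hand":40},{"x":0,"y":0,"z":0,"rx":0,"ry":0,"rz":-0.17,"hand":40},{"x":0,"y":0,"z":0,"rx":0,"ry":0,"rz":0,"hand":40}]'
python3 -c "
from h import *
snap('side','G')
print(Ro.from_euler('xyz',sense()['tcp_rot']).as_matrix().round(2),sense()['qpos'])"
```

```text
clock: 11.18
eef_pos: [518.4, 55.8, 307.1]
tcp_rot: [3.142, 0.0, 3.14]
contact_force: [-0.6, 0.3, -0.4]
opening: 0.469
grasp_force: 0.0
[[-1.  0. -0.]
 [ 0.  1. -0.]
 [ 0. -0. -1.]] [ 1.04348769e-01  1.22402010e-01  1.76233746e+00  1.87773024e-05
  1.25722934e+00 -1.46195576e+00]
```

```bash
python3 -m creep '[{"x":-24,"y":-48,"z":0,"rx":0,"ry":0,"rz":0,"hand":40},{"x":-24,"y":-48,"z":0,"rx":0,"ry":0,"rz":0,"hand":40},{"x":-24,"y":-48,"z":0,"rx":0,"ry":0,"rz":0,"hand":40},{"x":0,"y":0,"z":0,"rx":0,"ry":0,"rz":0,"hand":40},{"x":0,"y":0,"z":0,"rx":0,"ry":0,"rz":0,"hand":40}]'
python3 -c "
from h import *
snap('wrist','H1')"
python3 -m creep '[{"x":0,"y":-50,"z":0,"rx":0,"ry":0,"rz":0,"hand":40},{"x":0,"y":-50,"z":0,"rx":0,"ry":0,"rz":0,"hand":40},{"x":0,"y":0,"z":0,"rx":0,"ry":0,"rz":0,"hand":40},{"x":0,"y":0,"z":0,"rx":0,"ry":0,"rz":0,"hand":40}]'
python3 -c "
from h import *
snap('wrist','H2')"
python3 -m creep '[{"x":0,"y":-50,"z":0,"rx":0,"ry":0,"rz":0,"hand":40},{"x":0,"y":-50,"z":0,"rx":0,"ry":0,"rz":0,"hand":40},{"x":0,"y":-50,"z":0,"rx":0,"ry":0,"rz":0,"hand":40},{"x":0,"y":0,"z":0,"rx":0,"ry":0,"rz":0,"hand":40},{"x":0,"y":0,"z":0,"rx":0,"ry":0,"rz":0,"hand":40}]'
python3 -c "
from h import *
snap('wrist','H3')
I=[load(f'H{i}')[1] for i in (1,2,3)]+[load('G')[1]]
t=[cv2.resize(i[:,:,::-1],(400,250),interpolation=3) for i in I]
cv2.imwrite('pics/H.png',np.vstack([np.hstack(t[:2]),np.hstack(t[2:])]))"
```

```text
clock: 11.85
eef_pos: [589.9, -88.1, 306.4]
tcp_rot: [3.141, -0.002, 3.138]
contact_force: [0.2, 1.3, 0.4]
opening: 0.469
grasp_force: 0.0
clock: 12.4
eef_pos: [590.0, -187.0, 307.1]
tcp_rot: [3.141, -0.0, 3.141]
contact_force: [-0.3, 0.1, -0.0]
opening: 0.469
grasp_force: 0.0
clock: 13.08
eef_pos: [590.4, -336.7, 306.9]
tcp_rot: [3.141, -0.0, 3.141]
contact_force: [-0.6, -0.3, -0.1]
opening: 0.465
grasp_force: 0.0
```

View pics/H.png

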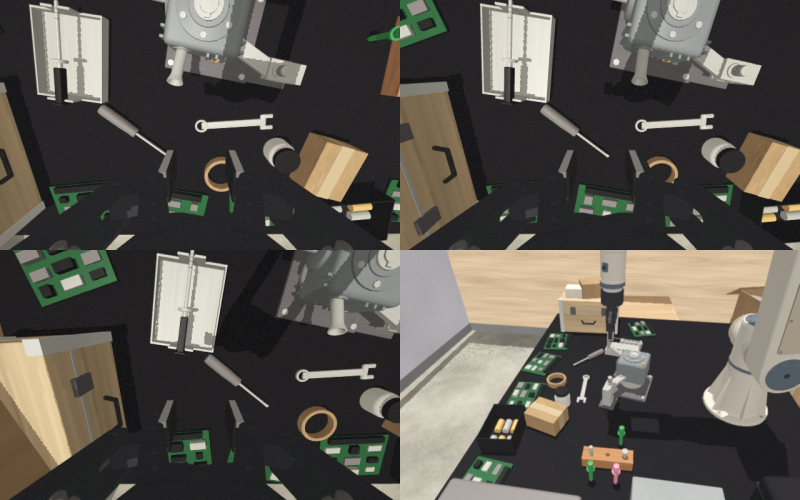

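Run:
```python
from h import *
I={i:load(f'H{i}')[1] for i in (1,2,3)}
T=[]
for i,(cx,cy) in ((1,(279,110)),(2,(384,110)),(3,(540,110))):
    a=I[i][cy-32:cy+33,cx-33:cx+33,::-1]
    a=cv2.resize(a,(264,260),interpolation=0)
    for k in range(0,66,10): cv2.putText(a,str(cx-33+k),(k*4,8),0,.25,(0,255,255));cv2.line(a,(k*4,8),(k*4,12),(0,255,255));cv2.putText(a,str(cy-32+k),(0,k*4+3),0,.25,(0,255,255))
    T.append(a)
top=np.hstack(T)
B=[]
for i,(x0,y0) in ((2,(170,0)),(3,(250,0))):
    a=I[i][y0:y0+170,x0:x0+130,::-1].copy();a=cv2.resize(a,(260,340),interpolation=0)
    for k in range(0,170,20): cv2.putText(a,str(y0+k),(0,k*2+3),0,.3,(0,0,255))
    for k in range(0,130,20): cv2.putText(a,str(x0+k),(k*2,336),0,.3,(0,0,255))
    B.append(a)
bot=np.hstack(B+[np.zeros((340,272,3),np.uint8)])
cv2.imwrite('pics/K.png',np.vstack([top,bot]))
```

```text
(no output)
```

View pics/K.png

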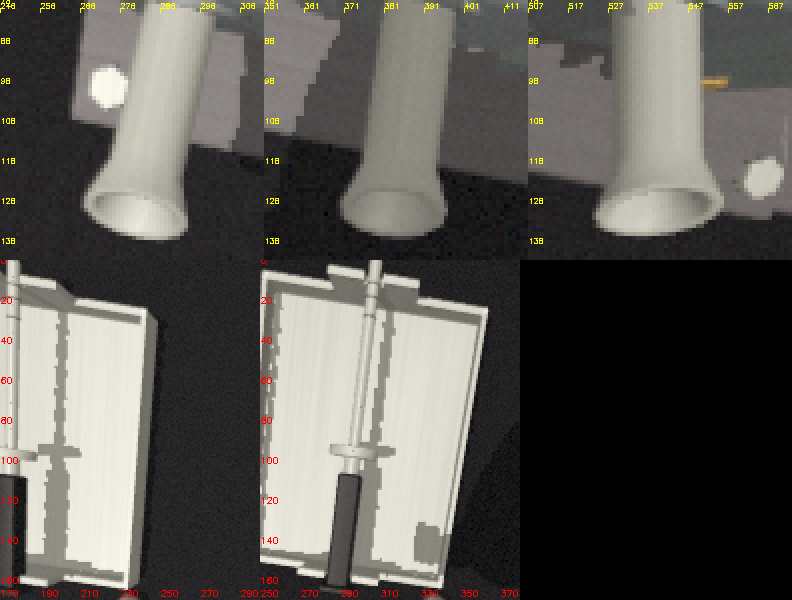

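Run:
```python
from h import *
np.set_printoptions(precision=1,suppress=True)
C={i:load(f'H{i}')[0] for i in (1,2,3)}
q={1:(279.5,130.7),2:(382.9,130.4),3:(539.4,130.0)}
print('mouth',tri(*[(C[i],q[i]) for i in q]),tri((C[1],q[1]),(C[3],q[3])))
for i in q: print(plane(C[i],q[i],153))
# tube axis: silhouettes at row 85 (mid of edges)
a={1:((146+212)/8+246-.5,78.5+1),2:((370+440-528)/8+351-.5,79.5),3:((612+702-1056)/8+507-.5,79.5)}
for i in a: a[i]=(a[i][0],79.5)
# interpretation plane intersection for axis direction
N=[]
for i in q:
    o,d1=ray(C[i],q[i]);_,d2=ray(C[i],a[i]);n=np.cross(d1,d2);N.append(n/np.linalg.norm(n))
d=np.linalg.svd(N)[2][2];d*=np.sign(d[0]);print('axis',d,np.degrees(np.arctan2(d[1],d[0])),np.degrees(np.arcsin(d[2])),np.linalg.svd(N)[1])
c=C[3]
print('collar',plane(c,(296.7,95.2),55),'axis top',plane(c,(307,1),55),'gripend',plane(c,(289,154),65), 'gripfront',plane(c,(294.5,107),65))
```

```text
mouth (array([ 534.4, -126.2,  152.4]), np.float64(0.17175731447854278)) (array([ 534.4, -126.1,  152.4]), np.float64(0.028656711752522934))
[ 534.4 -126.1  153. ]
[ 534.6 -126.4  153. ]
[ 534.3 -126.5  153. ]
axis [ 0.9 -0.1  0.5] -9.086080609772273 29.696348765602604 [1.6 0.6 0. ]
collar [ 497.4 -365.2   55. ] axis top [ 395.9 -351.3   55. ] gripend [ 568.4 -375.7   65. ] gripfront [ 511.6 -367.4   65. ]
```

```bash
python3 -m creep '[{"x":20,"y":-18,"z":30,"rx":0,"ry":0,"rz":0.14,"hand":40},{"x":17,"y":-20,"z":30,"rx":0,"ry":0,"rz":0,"hand":40},{"x":0,"y":0,"z":0,"rx":0,"ry":0,"rz":0,"hand":40},{"x":0,"y":0,"z":0,"rx":0,"ry":0,"rz":0,"hand":40}]'
python3 - <<'E'
from h import *
np.set_printoptions(precision=1,suppress=True)
snap('wrist','L1');print(sense()['eef_pos'])
u=np.array([.990,-.139,0]);v=np.array([.139,.990,0]);col=np.array([497.4,-365.2,65])
fr={}
for n in ('H1','H2','H3','L1'):
    c,im=load(n);g=cv2.cvtColor(im,cv2.COLOR_RGB2GRAY)
    poly=np.array([proj(c,col+a*u+b*v) for a,b in((8,-16),(72,-16),(72,16),(8,16))])
    m=np.zeros_like(g);cv2.fillPoly(m,[np.round(poly).astype(int)],1)
    d=((g<70)&(m>0)).astype('uint8');k,l,st,ce=cv2.connectedComponentsWithStats(d)
    i=1+np.argmax(st[1:,4]);ys,xs=np.nonzero(l==i);P=np.c_[xs,ys].astype(np.float32)
    vx,vy,x0,y0=cv2.fitLine(P,cv2.DIST_L2,0,.01,.01).ravel()
    if vy>0: vx,vy=-vx,-vy
    t=((P-[x0,y0])@[vx,vy]).max();f=np.array([x0+vx*t,y0+vy*t]);w=st[i,4]/(2*t)
    fr[n]=(c,f);a=plane(c,f,65);b=plane(c,f-40*np.array([vx,vy]),65)
    print(n,st[i],f,'w',w,'front@65',a,'yaw',np.degrees(np.arctan2(*(b-a)[1::-1])))
for p in (('H1','H3'),('H2','H3'),('H1','L1'),('H3','L1'),('H1','H2','H3','L1')): print(p,tri(*[fr[k] for k in p]))
E
```

```text
clock: 13.62
eef_pos: [551.7, -372.6, 248.3]
tcp_rot: [-3.141, 0.002, 3.002]
contact_force: [1.1, 0.2, 0.7]
opening: 0.469
grasp_force: 0.0
[ 552.  -372.8  248.6]
H1 [ 86 108  21  50 872] [ 93.7 107.4] w 17.280773294710126 front@65 [ 510.5 -362.    65. ] yaw -6.551079081465138
H2 [167 107  16  50 533] [174.5 106.8] w 10.9936812756007 front@65 [ 511.1 -363.4   65. ] yaw -6.185118492700925
H3 [289 107  12  49 123] [297.1 107.1] w 2.7551800222542333 front@65 [ 511.6 -364.3   65. ] yaw -4.056592849208469
L1 [313 142  13  55 490] [318.7 142.2] w 10.808279046755175 front@65 [ 510.1 -367.9   65. ] yaw -6.299243404269403
('H1', 'H3') (array([ 511. , -364.5,   61.6]), np.float64(0.5690610289275062))
('H2', 'H3') (array([ 511.3, -364.4,   62.7]), np.float64(0.2780856882152757))
('H1', 'L1') (array([ 510.6, -368.1,   56.7]), np.float64(0.292450705140874))
('H3', 'L1') (array([ 511.6, -367.3,   40.6]), np.float64(1.3106681146428845))
('H1', 'H2', 'H3', 'L1') (array([ 510.8, -366.5,   58.4]), np.float64(1.8340792022041539))
```

Run:
```python
from h import *
np.set_printoptions(precision=1,suppress=True)
u=np.array([.990,-.139,0]);v=np.array([.139,.990,0]);col=np.array([497.4,-365.2,65]);fr={}
for n in ('H2','H3','L1'):
    c,im=load(n);g=cv2.cvtColor(im,cv2.COLOR_RGB2GRAY);E=[]
    # grip edges: dark run centre on cross-sections
    for a in range(20,66,3):
        prof=np.array([[*proj(c,col+a*u+b*v)] for b in np.arange(-20,20,.5)],np.float32)
        s=cv2.remap(g,prof[:,0].copy(),prof[:,1].copy(),1).ravel();dk=np.nonzero(s<95)[0]
        E.append((dk.min()*.5-20,dk.max()*.5-20))
    E=np.array(E);print(n,np.median(E,0),np.round([np.polyfit(np.arange(20,66,3),E[:,k],1)[0] for k in (0,1)],3))
    prof=np.array([proj(c,col+a*u) for a in np.arange(0,40,.5)],np.float32);s=cv2.remap(g,prof[:,0].copy(),prof[:,1].copy(),1).ravel();print('front a=',np.nonzero(s<95)[0][0]*.5)
```

```text
H2 [-5.5 13.5] [-0.  0.]
front a= 14.0
H3 [-6.5  7.5] [-0. -0.]
front a= 14.5
L1 [-7.5  6. ] [-0.  0.]
front a= 13.5
```

```bash
python3 -c "
from h import *
print(tool([545.8,-372.5,36.5]))"
python3 -m creep '[{"x":6,"y":-0.7,"z":50,"rx":0,"ry":0,"rz":0,"hand":40},{"x":0,"y":0,"z":50,"rx":0,"ry":0,"rz":0,"hand":40},{"x":0,"y":0,"z":50,"rx":0,"ry":0,"rz":0,"hand":40},{"x":0,"y":0,"z":20,"rx":0,"ry":0,"rz":0,"hand":40},{"x":0,"y":0,"z":0,"rx":0,"ry":0,"rz":0,"hand":40},{"x":0,"y":0,"z":0,"rx":0,"ry":0,"rz":0,"hand":40}]'; python3 -c "
from h import *
print(tool([545.8,-372.5,36.5]))"
```

```text
[  6.62868067  -0.39450322 212.10885949]
clock: 14.42
eef_pos: [546.1, -374.3, 79.4]
tcp_rot: [-3.14, 0.003, 3.001]
contact_force: [0.4, -0.0, 0.8]
opening: 0.47
grasp_force: 0.0
[ 0.66799614  1.76228334 42.89886541]
```

```bash
python3 -m creep '[{"x":0.5,"y":1.5,"z":20,"rx":0,"ry":0,"rz":0,"hand":40},{"x":0,"y":0,"z":22.5,"rx":0,"ry":0,"rz":0,"hand":40},{"x":0,"y":0,"z":0,"rx":0,"ry":0,"rz":0,"hand":40},{"x":0,"y":0,"z":0,"rx":0,"ry":0,"rz":0,"hand":5},{"x":0,"y":0,"z":0,"rx":0,"ry":0,"rz":0,"hand":5},{"x":0,"y":0,"z":0,"rx":0,"ry":0,"rz":0,"hand":5},{"x":0,"y":0,"z":0,"rx":0,"ry":0,"rz":0,"hand":5},{"x":0,"y":0,"z":0,"rx":0,"ry":0,"rz":0,"hand":5},{"x":0,"y":0,"z":0,"rx":0,"ry":0,"rz":0,"hand":5}]' 80
```

```text
clock: 15.55
eef_pos: [544.8, -372.7, 35.6]
tcp_rot: [-3.14, 0.002, 3.001]
contact_force: [-0.7, -3.1, 6.1]
opening: 0.149
grasp_force: 78.7
```

```bash
python3 -m creep '[{"x":0,"y":0,"z":-15,"rx":0,"ry":0,"rz":0,"hand":5},{"x":0,"y":0,"z":-15,"rx":0,"ry":0,"rz":0,"hand":5},{"x":0,"y":0,"z":-50,"rx":0,"ry":0,"rz":0,"hand":5},{"x":0,"y":0,"z":-50,"rx":0,"ry":0,"rz":0,"hand":5},{"x":0,"y":0,"z":-50,"rx":0,"ry":0,"rz":0,"hand":5},{"x":0,"y":0,"z":-50,"rx":0,"ry":0,"rz":0,"hand":5},{"x":0,"y":0,"z":0,"rx":0,"ry":0,"rz":0,"hand":5},{"x":0,"y":0,"z":0,"rx":0,"ry":0,"rz":0,"hand":5}]'
cat >> h.py <<'E'
M=np.array([534.4,-126.3,152.8]);YAW,EL=-9.1,29.8
def goal(out,ct,M=M,yaw=YAW,el=EL):
    y,e=np.radians([yaw,el]);a=np.array([np.cos(e)*np.cos(y),np.cos(e)*np.sin(y),np.sin(e)])
    x=-a;yy=np.array([-np.sin(y),np.cos(y),0]);z=np.cross(x,yy);R=np.c_[x,yy,z]
    P=M+out*a-R@ct; s=sense();R0=Ro.from_euler("xyz",s["tcp_rot"]).as_matrix()
    return R0.T@(P-s["eef_pos"]),Ro.from_matrix(R0.T@R).as_rotvec(),R.T@(P-s["eef_pos"]),P
E
python3 - <<'E'
from h import *
np.set_printoptions(precision=4,suppress=True)
R=Ro.from_euler("xyz",[-3.1405,.002,3.001]).as_matrix()
ct=R.T@(np.array([495.35,-365.4,55])-np.array([545.1,-372.7,35.8]));print('ct',ct)
for r in goal(135,ct): print(r)
E
```

```text
clock: 16.55
eef_pos: [543.8, -371.3, 264.1]
tcp_rot: [3.141, -0.001, 3.001]
contact_force: [0.6, -0.2, -2.4]
opening: 0.148
grasp_force: 78.9
ct [ 50.2436   0.2354 -19.3008]
[-126.7442  237.8633   36.1071]
[ 0.0055 -0.5208  0.0177]
[-88.2682 240.1662  92.0635]
[ 702.5588 -153.4731  228.1127]
```

```bash
python3 -m creep '[{"x":-25,"y":47,"z":0,"rx":0,"ry":0,"rz":0,"hand":5},{"x":-25,"y":47,"z":0,"rx":0,"ry":0,"rz":0,"hand":5},{"x":-25,"y":48,"z":0,"rx":0,"ry":0,"rz":0,"hand":5},{"x":-26,"y":48,"z":0,"rx":0,"ry":0,"rz":0,"hand":5},{"x":-26,"y":48,"z":0,"rx":0,"ry":0,"rz":0.018,"hand":5},{"x":0,"y":0,"z":0,"rx":0,"ry":-0.17,"rz":0,"hand":5},{"x":0,"y":0,"z":0,"rx":0,"ry":-0.17,"rz":0,"hand":5},{"x":0,"y":0,"z":0,"rx":0,"ry":-0.18,"rz":0,"hand":5},{"x":0,"y":0,"z":0,"rx":0,"ry":0,"rz":0,"hand":5},{"x":0,"y":0,"z":0,"rx":0,"ry":0,"rz":0,"hand":5}]'
python3 - <<'E'
from h import *
np.set_printoptions(precision=4,suppress=True)
for r in goal(135,[50.2,.2,-19.3]): print(r)
E
```

```text
clock: 17.8
eef_pos: [704.1, -154.2, 264.8]
tcp_rot: [3.141, 0.517, 2.983]
contact_force: [1.3, -1.4, -0.8]
opening: 0.148
grasp_force: 78.9
[19.572   0.529  31.0601]
[ 0.0003 -0.0036 -0.    ]
[19.6835  0.5388 30.9894]
[ 702.5267 -153.4321  228.0917]
```

```bash
python3 -m creep '[{"x":19.6,"y":0.5,"z":31,"rx":0,"ry":-0.003,"rz":0,"hand":5},{"x":0,"y":0,"z":0,"rx":0,"ry":0,"rz":0,"hand":5},{"x":0,"y":0,"z":0,"rx":0,"ry":0,"rz":0,"hand":5}]'
python3 - <<'E'
from h import *
np.set_printoptions(precision=2,suppress=True)
for r in goal(135,[50.2,.2,-19.3]): print(r)
R=Ro.from_euler("xyz",sense()['tcp_rot']).as_matrix();p=sense()['eef_pos']
tip=p+R@np.array([155.2,.2,-19.3]);col=p+R@np.array([50.2,.2,-19.3]);cr=[]
for n,r,w in (('wrist',50,400),('side',20,200),('scene',20,200)):
    c,im=snap(n,'M'+n);m=proj(c,M);print(n,'mouth',m,'tip',proj(c,tip),'col',proj(c,col))
    x,y=(np.round((m+proj(c,tip))/2)).astype(int);print('crop0',x-r,y-r)
    a=cv2.resize(im[y-r:y+r,x-r:x+r,::-1],(w,w),interpolation=0);cr.append(a)
cv2.imwrite('pics/M.png',np.hstack([cr[0],np.vstack(cr[1:])]))
E
```

```text
clock: 18.18
eef_pos: [703.5, -153.7, 229.1]
tcp_rot: [3.142, 0.523, 2.983]
contact_force: [0.1, -0.7, -0.7]
opening: 0.148
grasp_force: 78.9
[1.43 0.13 0.38]
[0. 0. 0.]
[1.43 0.13 0.39]
[ 702.53 -153.43  228.09]
wrist mouth [ 317.01 -310.34] tip [ 316.85 -166.34] col [317.61 166.45]
crop0 267 -288
side mouth [338.35 156.42] tip [329.07 150.12] col [297.78 128.76]
crop0 314 133
scene mouth [273.   181.79] tip [267.13 181.94] col [245.9 182.3]
crop0 250 162
```

View pics/M.png

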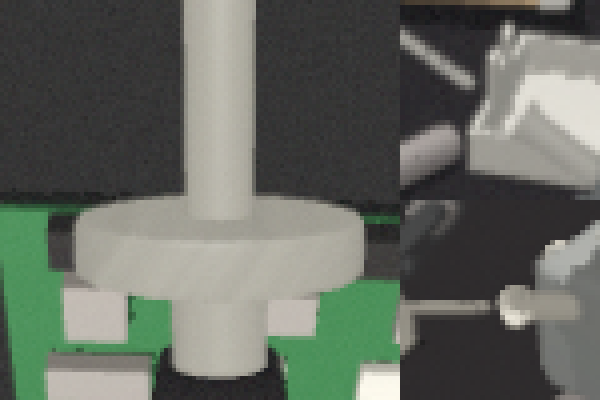

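Run:
```python
from h import *
np.set_printoptions(precision=3,suppress=True)
c=get_calibration('wrist');s=sense();R=Ro.from_euler("xyz",s['tcp_rot']).as_matrix()
print('cam in tool',R.T@(-c["R"].T@c["t"]-s['eef_pos']),'\n',c["R"]@R)
print(s['eef_pos'],s['tcp_rot'])
```

```text
cam in tool [  70.667    1.629 -141.962] 
 [[ 0.001  1.    -0.001]
 [-0.961  0.001 -0.276]
 [-0.276  0.001  0.961]]
[ 703.057 -153.657  229.635] [-3.141  0.525  2.983]
```

```bash
python3 -m creep '[{"x":15,"y":0,"z":0.3,"rx":0,"ry":0,"rz":0,"hand":5},{"x":10,"y":0,"z":0,"rx":0,"ry":0,"rz":0,"hand":5},{"x":8,"y":0,"z":0,"rx":0,"ry":0,"rz":0,"hand":5},{"x":7,"y":0,"z":0,"rx":0,"ry":0,"rz":0,"hand":5},{"x":0,"y":0,"z":0,"rx":0,"ry":0,"rz":0,"hand":5}]'
python3 - <<'E'
from h import *
np.set_printoptions(precision=2,suppress=True)
for r in goal(95,[50.2,.2,-19.3]): print(r)
E
python3 -m creep '[{"x":5,"y":0,"z":0,"rx":0,"ry":0,"rz":0,"hand":5},{"x":5,"y":0,"z":0,"rx":0,"ry":0,"rz":0,"hand":5},{"x":5,"y":0,"z":0,"rx":0,"ry":0,"rz":0,"hand":5},{"x":0,"y":0,"z":0,"rx":0,"ry":0,"rz":0,"hand":5}]'
```

```text
clock: 18.95
eef_pos: [667.2, -147.9, 207.3]
tcp_rot: [3.142, 0.522, 2.983]
contact_force: [-0.4, 0.2, -1.1]
opening: 0.148
grasp_force: 78.9
[-1.37  0.08 -0.22]
[ 0.  0. -0.]
[-1.37  0.08 -0.23]
[ 668.25 -147.94  208.21]
clock: 19.45
eef_pos: [654.4, -145.8, 199.8]
tcp_rot: [3.142, 0.522, 2.983]
contact_force: [0.3, -0.5, -2.1]
opening: 0.15
grasp_force: 78.9
```

```bash
python3 -m creep '[{"x":7,"y":0,"z":0,"rx":0,"ry":0,"rz":0,"hand":5},{"x":7,"y":0,"z":0,"rx":0,"ry":0,"rz":0,"hand":5},{"x":7,"y":0,"z":0,"rx":0,"ry":0,"rz":0,"hand":5},{"x":7,"y":0,"z":0,"rx":0,"ry":0,"rz":0,"hand":5},{"x":0,"y":0,"z":0,"rx":0,"ry":0,"rz":0,"hand":5}]'
python3 -m creep '[{"x":7,"y":0,"z":0,"rx":0,"ry":0,"rz":0,"hand":5},{"x":7,"y":0,"z":0,"rx":0,"ry":0,"rz":0,"hand":5},{"x":7,"y":0,"z":0,"rx":0,"ry":0,"rz":0,"hand":5},{"x":7,"y":0,"z":0,"rx":0,"ry":0,"rz":0,"hand":5},{"x":0,"y":0,"z":0,"rx":0,"ry":0,"rz":0,"hand":5}]'
python3 - <<'E'
from h import *
np.set_printoptions(precision=2,suppress=True)
for r in goal(0,[50.2,.2,-19.3]): print(r)
E
```

```text
clock: 20.08
eef_pos: [630.2, -141.9, 185.7]
tcp_rot: [3.141, 0.522, 2.983]
contact_force: [0.5, 0.3, -1.7]
opening: 0.151
grasp_force: 78.9
clock: 20.7
eef_pos: [606.3, -138.0, 171.7]
tcp_rot: [3.141, 0.522, 2.983]
contact_force: [0.3, 0.3, -1.0]
opening: 0.152
grasp_force: 78.9
[22.44  0.02 -0.52]
[ 0.  0. -0.]
[22.44  0.03 -0.47]
[ 586.85 -134.9   161.  ]
```

```bash
python3 -m creep '[{"x":6,"y":0,"z":-0.4,"rx":0,"ry":0,"rz":0,"hand":5},{"x":6,"y":0,"z":0,"rx":0,"ry":0,"rz":0,"hand":5},{"x":5,"y":0,"z":0,"rx":0,"ry":0,"rz":0,"hand":5},{"x":2,"y":0,"z":0,"rx":0,"ry":0,"rz":0,"hand":5},{"x":0,"y":0,"z":0,"rx":0,"ry":0,"rz":0,"hand":5}]'
python3 -m creep '[{"x":1,"y":0,"z":0,"rx":0,"ry":0,"rz":0,"hand":5},{"x":1,"y":0,"z":0,"rx":0,"ry":0,"rz":0,"hand":5},{"x":0,"y":0,"z":0,"rx":0,"ry":0,"rz":0,"hand":5}]'
```

```text
clock: 21.32
eef_pos: [590.5, -135.6, 163.1]
tcp_rot: [3.142, 0.523, 2.983]
contact_force: [0.4, -0.8, -1.8]
opening: 0.151
grasp_force: 78.9
clock: 21.7
eef_pos: [588.8, -135.3, 162.0]
tcp_rot: [3.142, 0.523, 2.983]
contact_force: [0.3, -0.2, -2.0]
opening: 0.149
grasp_force: 78.9
```

```bash
for i in 1 2; do python3 -m creep '[{"x":0.8,"y":0,"z":0,"rx":0,"ry":0,"rz":0,"hand":5},{"x":0.7,"y":0,"z":0,"rx":0,"ry":0,"rz":0,"hand":5},{"x":0,"y":0,"z":0,"rx":0,"ry":0,"rz":0,"hand":5}]'; done
```

```text
clock: 22.08
eef_pos: [587.8, -135.1, 161.5]
tcp_rot: [-3.142, 0.524, 2.983]
contact_force: [0.6, -0.0, -1.7]
opening: 0.151
grasp_force: 78.8
clock: 22.45
eef_pos: [587.6, -135.2, 161.6]
tcp_rot: [-3.141, 0.526, 2.983]
contact_force: [5.1, -0.3, 0.8]
opening: 0.152
grasp_force: 78.7
```

```bash
python3 -m creep '[{"x":1,"y":0,"z":0,"rx":0,"ry":0,"rz":0,"hand":5},{"x":0,"y":0,"z":0,"rx":0,"ry":0,"rz":0,"hand":5},{"x":0,"y":0,"z":0,"rx":0,"ry":0,"rz":0,"hand":5}]'
python3 - <<'E'
from h import *
np.set_printoptions(precision=2,suppress=True)
for r in goal(0,[50.2,.2,-19.3]): print(r)
c,im=snap('wrist','N');d,_=load('wA')
E
```

```text
clock: 22.82
eef_pos: [587.6, -135.3, 161.8]
tcp_rot: [-3.141, 0.528, 2.983]
contact_force: [7.5, 0.7, 1.1]
opening: 0.153
grasp_force: 78.6
[1.05 0.25 0.27]
[-0.    0.01 -0.  ]
[1.05 0.25 0.28]
[ 586.85 -134.9   161.  ]
```

```bash
python3 -m creep '[{"x":-6,"y":0,"z":0,"rx":0,"ry":-0.004,"rz":0,"hand":5},{"x":-12,"y":0,"z":0,"rx":0,"ry":0,"rz":0,"hand":5},{"x":-15,"y":0,"z":0,"rx":0,"ry":0,"rz":0,"hand":5},{"x":-15,"y":0,"z":0,"rx":0,"ry":0,"rz":0,"hand":5},{"x":-15,"y":0,"z":0,"rx":0,"ry":0,"rz":0,"hand":5}]'
python3 - <<'E'
from h import *
np.set_printoptions(precision=1,suppress=True)
c,_=load('H3')
for p in ((200,288),(195,215),(190,330)):
    print(p,[plane(c,p,z)[:2] for z in (0,100,200)])
E
```

```text
clock: 23.5
eef_pos: [640.4, -143.5, 192.4]
tcp_rot: [-3.142, 0.527, 2.983]
contact_force: [-0.3, -0.5, -0.5]
opening: 0.143
grasp_force: 78.9
(200, 288) [array([ 801.6, -539. ]), array([ 738.9, -493.6]), array([ 676.3, -448.2])]
(195, 215) [array([ 671.8, -532.6]), array([ 638.1, -488.6]), array([ 604.3, -444.6])]
(190, 330) [array([ 885.5, -565.9]), array([ 804.2, -514.5]), array([ 722.8, -463. ])]
```

```bash
python3 -m creep '[{"x":-20,"y":0,"z":0,"rx":0,"ry":0,"rz":0,"hand":5},{"x":-20,"y":0,"z":0,"rx":0,"ry":0,"rz":0,"hand":5},{"x":-20,"y":0,"z":0,"rx":0,"ry":0,"rz":0,"hand":5},{"x":-20,"y":0,"z":0,"rx":0,"ry":0,"rz":0,"hand":5},{"x":0,"y":0,"z":-30,"rx":0,"ry":0.17,"rz":0,"hand":5},{"x":0,"y":0,"z":-30,"rx":0,"ry":0.17,"rz":0,"hand":5},{"x":0,"y":0,"z":-10,"rx":0,"ry":0.18,"rz":0,"hand":5},{"x":0,"y":0,"z":0,"rx":0,"ry":0,"rz":0,"hand":5},{"x":0,"y":0,"z":0,"rx":0,"ry":0,"rz":0,"hand":5}]'
python3 -c "
from h import *
print(tool([625,-372,300]))"
```

```text
clock: 24.62
eef_pos: [681.8, -149.9, 291.0]
tcp_rot: [3.141, 0.025, 2.983]
contact_force: [-0.3, -0.3, -1.3]
opening: 0.147
grasp_force: 78.9
[  20.84025141 -228.26213237   -9.64306867]
```

```bash
python3 -m creep '[{"x":4,"y":-45,"z":-2,"rx":0,"ry":0.024,"rz":0,"hand":5},{"x":4,"y":-46,"z":-2,"rx":0,"ry":0,"rz":0,"hand":5},{"x":4,"y":-46,"z":-2,"rx":0,"ry":0,"rz":0,"hand":5},{"x":4,"y":-46,"z":-2,"rx":0,"ry":0,"rz":0,"hand":5},{"x":5,"y":-45,"z":-2,"rx":0,"ry":0,"rz":0,"hand":5},{"x":0,"y":0,"z":0,"rx":0,"ry":0,"rz":0,"hand":5},{"x":0,"y":0,"z":0,"rx":0,"ry":0,"rz":0,"hand":5},{"x":0,"y":0,"z":0,"rx":0,"ry":0,"rz":0,"hand":5}]'
python3 - <<'E'
from h import *
np.set_printoptions(precision=3,suppress=True)
s=sense();R=Ro.from_euler("xyz",s['tcp_rot']).as_matrix();p=s['eef_pos'];tip=p+R@[155.2,0,-19.3];col=p+R@[50.2,0,-19.3]
print(p,s['tcp_rot'],s['qvel'],tip)
for n in('side','scene','wrist'):
    c,im=snap(n,'Z'+n);print(n,proj(c,col),proj(c,tip))
# pin check: seated knob top in the side view, pale blob near its projection; rod slope in side/scene
c,im=load('Zside');f=np.array([518.6,55.7,94]);k=proj(c,f+[0,0,32]);print('knob top pred',k);g=cv2.cvtColor(im,cv2.COLOR_RGB2GRAY);x,y=k.astype(int);print(g[y-8:y+18:2,x-9:x+10:2])
E
```

```text
clock: 25.62
eef_pos: [625.2, -370.4, 302.1]
tcp_rot: [3.141, -0.0, 2.985]
contact_force: [0.4, 1.2, -1.9]
opening: 0.147
grasp_force: 78.9
[ 625.195 -370.433  302.139] [ 3.141 -0.     2.985] [ 0.006  0.004 -0.012 -0.     0.006 -0.001] [ 471.902 -346.186  321.454]
side [334.753  67.013] [369.011  70.596]
scene [191.248 123.825] [215.699 110.046]
wrist [317.621 164.929] [ 316.99  -169.086]
knob top pred [336.309 203.587]
[[ 42  44  43  41  40  35  30  27  46  96]
 [ 45  42  41  42  39  44  40  35 109 120]
 [ 45  44  46  46  41  41  42  92 135 118]
 [ 43  44  44  99 149 145  69  77  93 115]
 [ 45  43  55 210 223 223 151  78  92 182]
 [ 42  44  53 151 211 193 131 150 221 220]
 [ 41  43  94 112 131 126 144 218 221 221]
 [ 41  60 207 123 116 118 169 221 221 221]
 [ 44 155 216 137 117 120 159 222 220 212]
 [ 77 215 186 169 147 146 161 218 198 207]
 [155 223 216 164 150 152 181 217 148 144]
 [215 223 222 218 216 217 220 196 138 137]
 [219 223 222 221 220 220 218 147 137 131]]
```

Run:
```python
from h import *
np.set_printoptions(precision=2,suppress=True)
a=load('Mwrist')[1];b=load('Zwrist')[1];n=load('N')[1]
T=a[155:195,280:365]
for im in(n,b):
    r=cv2.matchTemplate(im,T,cv2.TM_CCOEFF_NORMED);print(cv2.minMaxLoc(r)[1::2])
# rod direction in side view: bright ridge between collar and tip
s=sense();R=Ro.from_euler("xyz",s['tcp_rot']).as_matrix();p=s['eef_pos']
for v in('Zside','Zscene'):
    c,im=load(v);g=cv2.cvtColor(im,cv2.COLOR_RGB2GRAY).astype(np.float32);o=[]
    for x in(65,80,95,110,125,140,150):
        q=proj(c,p+R@[x,0,-19.3]);col=g[int(q[1])-6:int(q[1])+7,int(round(q[0]))];o.append((q.round(1).tolist(),col.astype(int).tolist()))
    for k in o[::2]:print(v,k)
```

```text
(0.727084219455719, (526, 151))
(0.7299538254737854, (280, 155))
Zside ([339.4, 67.4], [229, 229, 231, 234, 232, 221, 171, 168, 204, 223, 224, 221, 219])
Zside ([349.1, 68.4], [218, 229, 234, 234, 232, 227, 222, 177, 200, 220, 218, 214, 212])
Zside ([358.9, 69.4], [188, 189, 191, 194, 199, 206, 220, 170, 166, 177, 159, 134, 132])
Zside ([367.2, 70.3], [185, 186, 189, 193, 199, 202, 195, 166, 170, 157, 133, 131, 133])
Zscene ([194.7, 121.8], [129, 128, 129, 110, 63, 46, 81, 142, 155, 124, 102, 104, 103])
Zscene ([201.8, 117.7], [130, 130, 94, 55, 46, 45, 120, 206, 188, 131, 66, 46, 46])
Zscene ([208.8, 113.8], [133, 89, 53, 47, 46, 46, 46, 186, 186, 130, 64, 46, 46])
Zscene ([214.4, 110.7], [112, 68, 48, 46, 46, 46, 46, 210, 197, 138, 72, 47, 45])
```

```bash
python3 -c "
from rig import *
print(sign_off())"
```

```text
the job is handed in; nothing more can be done
None
```

I handed the job in at about 26 s. The clevis pin is in the fork with its flange down. The dipstick was then slid in until its collar stopped on the mouth, and drawn out. It is still gripped, rod level about 320 mm above the bench with its tip over the drip tray.

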